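# Hang the button tray on the pressing table's twin pins

## Task

Hang the small steel tray that has a hole in each ear on the white twin-post holder, with both pins up through both holes and the ears lying flat on the posts. Lower it on without dropping or throwing it, let go, and leave the look-alike tray with the solid ears where it stands.

Things in the scene. Friction and masses are not known exactly. Their poses are not given: they have to be found in the camera images.
- tray_grip (a point): Centre of the grip of the tray to hang, on its vertical centre line, 95 mm above its underside. The grip is a light wooden bar 12 mm thick (x), 52 mm long (y) and 18 mm high, on two straps over the tray's middle, 36 mm of free room under it. Axes: x across the bar, y along the bar and through both ear holes, z up. Half a turn about z makes no difference.
- tray: The tray to hang: origin at the centre of its underside, axes as its grip. Loose steel box 100 (x) by 56 (y) by 50 mm high, open, empty, 0.2-0.4 kg, standing upright. At rim level a flat ear, 4 mm thick and 46 mm wide, juts out at each end to y=+/-86 mm, underside at z=46 mm, with a 30 mm round through hole centred at x=0, y=+/-60 mm.
- cradle_top (a point): Midway between the holder's two pins, level with its post tops, 100 mm above the table. White, fixed: base 90x164x8 mm; two posts 30 (x) by 24 (y) mm at y=+/-60 mm, open between. On each post a dark pin, 9 mm across, 28 mm tall, top 12 mm tapering. Axes: y through the pins, z up. The hung tray's box is between the posts, grip centre 49 mm above this point, either way round.
- blank_grip (a point): Centre of the wooden grip, 95 mm above the underside, of the look-alike tray: same size, materials and axes, but its ears are solid, without holes. It stays where it is.
There are look-alikes about, which are no part of the job. Leave any purple look-alike of the tray alone.

How it is judged (in metres and radians):
On the way:
1. the tray is lifted clear of the table by its grip, upright (height (world z) of tray_grip above 0.125 m and angle between tray_grip's own z axis and vertical below 0.5 rad), for 0.1 s.
At the end, for the whole second after the job is handed in: The holed tray hangs at rest on the holder, pins through both holes: grip centre within 18 mm of the holder's centre in x and y, 41 to 56 mm above the post tops, turned under 14 degrees from the pins' line, tilted under 8 degrees; look-alike within 30 mm of its start (x of tray_grip in the frame of cradle_top between -0.018 and 0.018 m and y of tray_grip in the frame of cradle_top between -0.018 and 0.018 m and z of tray_grip in the frame of cradle_top between 0.041 and 0.056 m and angle between the y axis of tray_grip and the y axis of cradle_top, either way round below 0.25 rad and angle between tray_grip's own z axis and vertical below 0.15 rad and linear speed of tray below 0.03 m/s and distance of blank_grip from where it was at the start of the episode below 0.03 m); the robot touches nothing.
It fails at once if the tray is dropped or thrown: it moves faster than 0.8 m/s close to the holder (linear speed of tray above 0.8 m/s and distance between tray_grip and cradle_top below 0.15 m).
It fails at once if the look-alike tray is moved by more than 30 mm (distance of blank_grip from where it was at the start of the episode above 0.03 m).
It also fails if it takes over 38 s, if anything falls off the work surface, if the arm or the gripper's body presses on something with over 40 N, if the wrist force passes 120 N, or if a joint passes its speed limit or range.

## Robot

A 6-joint arm with a two-finger parallel gripper is mounted at the origin on the work surface. World frame = base frame: x ahead of the robot, y to its left, z up, the work surface at z = 0. Lengths are in m, angles in degrees, forces in N, time in s.
With the tool pointing down it reaches from about 0.35 to 0.775 m from the base axis. Payload 5.5 kg.
Tool frame: the origin (TCP) lies at the very end of the fingers, on their centre line; the grasp point (between the pads) lies 19 mm behind it; z points along the fingers, y is the line along which they close (so a half turn about z gives the same grasp; the last joint's range is limited). The gripper opens to 85 mm and grips with 20 to 120 N. Pads are 22 mm wide; open, the fingers measure 114 mm over their backs; the gripper's body (76 mm by 85 mm) begins 54 mm behind the grasp point. The pads swing forward as they close: fully open they stand 13 mm farther back than shut.
Start: joints at [63.048, 17.945, 2.641, 74.691, 0, 82.002], TCP at [0.187, 0.544, 0.231] pointing down, gripper open.
Joint ranges: [-158.12, 158.12], [-49.38, 96.58], [-58.88, 72.47], [-126.05, 133.96], [-84.25, 85.87], [-180, 180]. Speed limits (degrees/s): [147.25, 147.25, 180, 180, 180, 180].

## Interface

Orientations are given as [roll, pitch, yaw] about the fixed x, y, z axes, in that order (R = Rz(yaw) Ry(pitch) Rx(roll)).
In Python, from plant import robot gives the robot as it stands.
- The arm moves only by the tool send_rows, never from a script. Its argument "moves" is a list of rows, each a list of 5 numbers: the opening, from 0 (shut) to 1 (fully open), then the shift along the tool's x, y, z in mm, then the turn about the tool's z in rad. In form: [[hand, dx, dy, dz, turn], ...]. A call has 1 to 12 rows; each row is the pose to reach, as a shift and turn from the pose commanded when the call began, along the tool's axes at that moment; what a row does not reach only later rows make up. A row lasts 1/10 s, in which the tool goes at most 50 mm and 8.59 degrees, less where a joint would pass 70% of its speed; a pose out of reach is approached as far as the arm can. A call with a gripper value outside its range is refused whole. The fingers move at their own pace and stop on an object; "force" is the grip in N (left out, the last holds). Time passes only in rows, so rows that repeat a pose let the fingers close. It gives the time, the measured TCP pose, the force, the opening and the grip force at its end, in the units of the state.
- robot.sense(): the state, without advancing time (a new reading comes with each control period).
- robot.snapshot(name): name is "side" or "top"; returns the picture (420x560x3 uint8, blue, green, red); there is no depth.
- robot.camera_model(name): a dict with "camera_matrix" (3x3 intrinsics, pixels), "pose" (4x4, takes a point from camera to world coordinates). Camera axes: x right, y down, z forward; pixel columns grow to the right and rows downward; lengths in m; the calibration is good to about 2 mm. A picture is of the moment at which its call begins. camera_model takes no time and is no camera call.
- robot.close_job(): hands the job in; it is judged then, once.
The state is a dict: "clock": time; "q": joint angles; "dq": joint speeds; "joint_efforts": joint torques, N m; "tcp_pos": TCP position; "eef_rot": TCP orientation; "ft_force": force on the tool from outside, world axes, zero at the start; "torque": the same for the moment, N m; "opening": finger opening in m; "finger_force": force on a finger pad.
Only numpy, scipy, OpenCV 4.12 (cv2) and the standard library are available. Lean on these libraries where they do the work, as an engineer would, in place of code of your own. Each camera call takes 0.05 s, during which the arm holds its last target. There are 200 camera calls.

## Working session

There is one attempt and no reset: what is moved stays moved. The work goes in short steps, Python scripts to look and compute and a tool call to move; the robot and the scene stay as the last step left them, time stands still between calls to the robot, and variables do not carry over. Pictures are saved under pics/ and viewed, at most 10 in all, crops included, and the job is handed in when it is done.

Besides the shell and the picture viewer there is one more tool, called after "Request:" as name([rows], argument=value, ...), one row to a line, values as JSON. send_rows: Moves the arm, as the interface text tells. Its arguments: {"type":"object","properties":{"moves":{"type":"array","items":{"type":"array","items":{"type":"number"}}},"force":{"type":"number"}},"required":["moves"]}

```bash
mkdir -p pics
python3 - <<'E'
from plant import robot
import cv2,numpy as np
for n in("side","top"):
    cv2.imwrite(f"pics/{n}0.png",robot.snapshot(n)); c=robot.camera_model(n)
    print(n,np.round(c["camera_matrix"],1).tolist(),np.round(c["pose"],4).tolist())
s=robot.sense();print(s)
E
```

```text
side [[409.9, 0.0, 279.0], [0.0, 409.9, 217.4], [0.0, 0.0, 1.0]] [[-0.9976, -0.0489, 0.05, 0.3524], [-0.0685, 0.5424, -0.8374, 0.7149], [0.0138, -0.8387, -0.5444, 0.5994], [0.0, 0.0, 0.0, 1.0]]
top [[487.4, 0.0, 276.2], [0.0, 487.4, 212.8], [0.0, 0.0, 1.0]] [[-0.0201, -0.9828, 0.1834, 0.2092], [-0.9995, 0.0243, 0.0209, -0.0983], [-0.025, -0.1829, -0.9828, 1.2944], [0.0, 0.0, 0.0, 1.0]]
{'clock': 0.1, 'q': array([ 6.30481921e+01,  1.79882895e+01,  2.58192823e+00,  7.46907662e+01,
       -8.29133555e-04,  8.20016229e+01]), 'dq': array([-0.00760724, -0.09055381,  0.16562217,  0.05242434,  0.14631012,
       -0.10748907]), 'joint_efforts': array([ 1.80408853e-03, -4.81724811e+01,  2.99243993e+01,  1.27545709e-02,
       -2.60320030e-04, -2.02179436e-06]), 'tcp_pos': array([0.18655675, 0.54339782, 0.23046918]), 'eef_rot': array([-1.79903702e+02, -1.26937398e-02,  1.61046559e+02]), 'ft_force': array([-0.16695148, -1.09742682, -0.29234674]), 'torque': array([ 0.05150034,  0.04348011, -0.00399885]), 'finger_force': 0.0, 'opening': 0.0854281890158671}
```

View pics/side0.png

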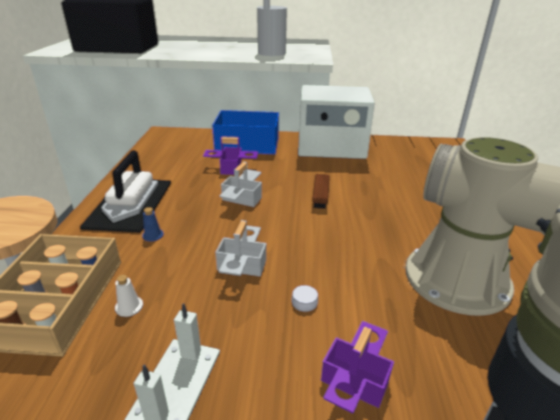

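View pics/top0.png

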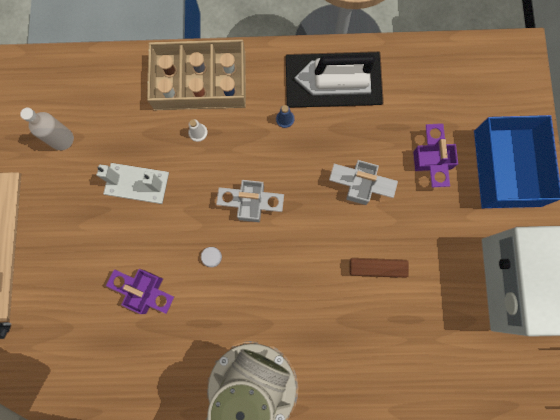

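Candidates, top view: the grey tray at (250,200) with table showing through its ears, and the grey tray at (363,183) with plain ears. The purple ones at (140,290) and (435,155) are excluded. (250,200) fits the description. I'll confirm it in one crop, which also includes the holder at (137,183).

Run:
```python
import cv2,numpy as np
t=cv2.imread("pics/top0.png");s=cv2.imread("pics/side0.png")
r=lambda a,w,h:cv2.resize(a,(w,h),interpolation=cv2.INTER_CUBIC)
a=r(t[165:235,205:305],400,280); b=r(t[150:220,320,None].repeat(1,1) if 0 else t[150:220,315:415],400,280)
c=r(t[150:220,85:185],400,280); d=r(s[210:280,195:295],400,280)
cv2.imwrite("pics/crop.png",np.vstack([np.hstack([a,b]),np.hstack([c,d])]))
hsv=cv2.cvtColor(t,cv2.COLOR_BGR2HSV)
for p in[(250,196),(228,198),(272,202),(258,205),(215,230),(220,192),(280,208),(102,170),(147,178),(135,195)]: print(p,hsv[p[1],p[0]])
```

```text
(250, 196) [ 16  92 205]
(228, 198) [ 15 146 103]
(272, 202) [ 14 138  96]
(258, 205) [ 30   6 138]
(215, 230) [ 14 132 157]
(220, 192) [ 24   7 179]
(280, 208) [ 23   6 184]
(102, 170) [120  10  51]
(147, 178) [90  6 46]
(135, 195) [ 37  11 200]
```

View pics/crop.png

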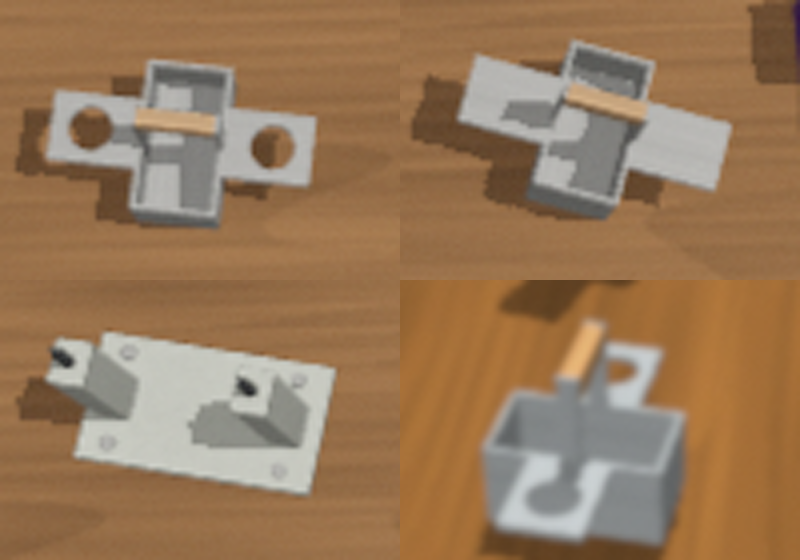

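The crop confirms it: the tray at (250,200) has round holes at about (227.5,197) and (273,202), and the tray at (363,183) has solid ears. The holder's pins are at about (101,170) and (147,176).

```bash
cat > h.py <<'E'
import cv2,numpy as np
from plant import robot
def ray(n,p):
    c=robot.camera_model(n);K=np.array(c["camera_matrix"]);T=np.array(c["pose"])
    return T[:3,3],T[:3,:3]@np.linalg.solve(K,[p[0],p[1],1.])
def onplane(n,p,z):
    o,d=ray(n,p);return o+d*(z-o[2])/d[2]
def tri(p1,p2):
    (o,d),(q,e)=ray("top",p1),ray("side",p2)
    s=np.linalg.lstsq(np.c_[d,-e],q-o,rcond=None)[0]
    a,b=o+d*s[0],q+e*s[1];return (a+b)/2,np.linalg.norm(a-b)
def blobs(img,box,lo,hi,amin=8):
    x0,y0,x1,y1=box;m=cv2.inRange(cv2.cvtColor(img[y0:y1,x0:x1],cv2.COLOR_BGR2HSV),lo,hi)
    n,l,st,c=cv2.connectedComponentsWithStats(m)
    return [(c[i]+[x0,y0],st[i,4],st[i,:4]+[x0,y0,0,0]) for i in range(1,n) if st[i,4]>=amin]
E
python3 - <<'E'
from h import *
np.set_printoptions(precision=4,suppress=True)
t=cv2.imread("pics/top0.png");s=cv2.imread("pics/side0.png")
def yaw(v): return np.degrees(np.arctan2(v[1],v[0]))
print("holes");P=[]
x0,y0,x1,y1=210,175,295,225
g=cv2.inRange(cv2.cvtColor(t[y0:y1,x0:x1],cv2.COLOR_BGR2HSV),(0,0,60),(180,70,255))
cs,h=cv2.findContours(g,cv2.RETR_CCOMP,cv2.CHAIN_APPROX_NONE)
for c,k in zip(cs,h[0]):
    if k[3]>=0 and cv2.contourArea(c)>30:
        m=cv2.moments(c);p=np.array([m['m10'],m['m01']])/m['m00']+[x0,y0];w=onplane("top",p,.048)
        print(p,m['m00'],w)
        P.append(w)
print("grip");
for n,i,b in(("top",t,(225,180,275,210)),("side",s,(225,210,265,250))):
    for p,a,st in blobs(i,b,(8,70,165),(25,200,255)): print(n,p,a,st,onplane(n,p,.1))
print("pins")
for n,i,b in(("top",t,(90,155,170,195)),("side",s,(130,290,210,390))):
    for p,a,st in blobs(i,b,(0,0,0),(180,255,95)): print(n,p,a,st,onplane(n,p,.115))
print("base")
for p,a,st in blobs(t,(90,150,180,215),(0,0,90),(180,60,255),200):
    print(p,a,st)
E
```

```text
holes
[272.6957 201.5419] 97.5 [ 0.4718 -0.0632  0.048 ]
[248.0639 195.1374] 122.5 [0.4906 0.0011 0.048 ]
[227.1744 196.7876] 96.5 [0.4876 0.0561 0.048 ]
grip
top [248.0617 194.5309] 81 [239 192  19   6] [ 0.4805 -0.0031  0.1   ]
side [259.4    212.7333] 15 [258 210   4   8] [ 0.444  -0.0687  0.1   ]
side [239.8  226.71] 100 [234 219  12  16] [ 0.48   -0.0088  0.1   ]
side [225.9375 225.5312] 32 [225 221   4  13] [ 0.5105 -0.0107  0.1   ]
side [263.3 240.6] 10 [262 238   3   5] [0.4244 0.0371 0.1   ]
pins
top [100.2308 169.3077] 13 [ 98 168   5   4] [0.552  0.3693 0.115 ]
top [146.3333 176.6667] 12 [145 175   4   4] [0.5297 0.2514 0.115 ]
side [183.8049 310.7317] 41 [182 305   5  13] [0.5298 0.2572 0.115 ]
side [145.4032 372.8226] 62 [143 366   6  15] [0.5516 0.3744 0.115 ]
base
[133.71   182.1799] 2079 [ 96 163  73  41]
```

Request:
send_rows([
  [1, -20, -19, 0, 0.06],
  [1, -55, -51, 0, 0.18],
  [1, -90, -84, 0, 0.3],
  [1, -125, -116, 0, 0.42],
  [1, -160, -149, 0, 0.54],
  [1, -195, -181, 0, 0.66],
  [1, -230, -214, 0, 0.78],
  [1, -265, -246, 0, 0.9],
  [1, -300, -279, 0, 1.02],
  [1, -335, -311, 0, 1.14],
  [1, -370, -344, 0, 1.25],
  [1, -400, -372, 0, 1.37],
])

```text
clock: 1.3
tcp_pos: [0.4448, 0.0598, 0.2311]
eef_rot: [-180.0, 0.0, 82.2]
ft_force: [1.1, 0.1, 0.7]
opening: 0.0853
finger_force: 0.0
```

```bash
cat >> h.py <<'E'
from scipy.spatial.transform import Rotation as Ro
def togo(target,yaw):
    s=robot.sense();R=Ro.from_euler('xyz',s["eef_rot"],degrees=True).as_matrix()
    d=R.T@(np.array(target)-s["tcp_pos"])
    dy=(yaw-s["eef_rot"][2]+180)%360-180
    print("t",s["clock"],"tcp",s["tcp_pos"].round(4),s["eef_rot"].round(1),"q",s["q"].round(1),"open",round(s["opening"],4),"F",s["ft_force"].round(1),s["finger_force"])
    print("shift mm",(d*1000).round(1),"turn rad",round(-np.radians(dy),3))
E
python3 -c "
from h import *
p1,p2=(100.23,169.31),(145.4,372.82);print(tri(p1,p2),tri((146.33,176.67),(183.8,310.73)))
togo((.480,-.004,.130),82.5)"
```

```text
(array([0.55343183, 0.37116726, 0.1103526 ]), np.float64(0.00018899484609185318)) (array([0.53120227, 0.25284937, 0.11037217]), np.float64(0.0005814675502740374))
t 1.3 tcp [0.4448 0.0598 0.2311] [-180.     0.    82.2] q [ -2.6   4.  -14.7  71.3   0.   95.2] open 0.0853 F [1.1 0.1 0.7] 0.0
shift mm [-58.5  43.5 101.1] turn rad -0.005
```

Request:
send_rows([
  [1, -20, 15, 20, 0],
  [1, -50, 37, 50, 0],
  [1, -58, 43, 85, 0],
  [1, -58, 43, 100, 0],
  [1, -58, 43, 100, 0],
])

```text
clock: 1.8
tcp_pos: [0.477, -0.0011, 0.1284]
eef_rot: [-179.6, -0.0, 82.5]
ft_force: [-0.0, -0.3, 0.2]
opening: 0.0853
finger_force: 0.0
```

```bash
python3 -c "
from h import *
a=robot.snapshot('top')[140:260,190:310];b=robot.snapshot('side')[160:280,180:300]
cv2.imwrite('pics/g1.png',cv2.resize(np.hstack([a,b]),(800,400),interpolation=cv2.INTER_CUBIC))
togo((.480,-.004,.076),82.5)"
```

```text
t 1.9 tcp [ 0.4791 -0.0009  0.1314] [-179.9   -0.    82.6] q [ -9.7  10.7 -21.4  57.9   0.   87.7] open 0.0856 F [ 0.4 -0.1 -0.2] 0.0
shift mm [-3.   1.3 55.4] turn rad 0.001
```

View pics/g1.png

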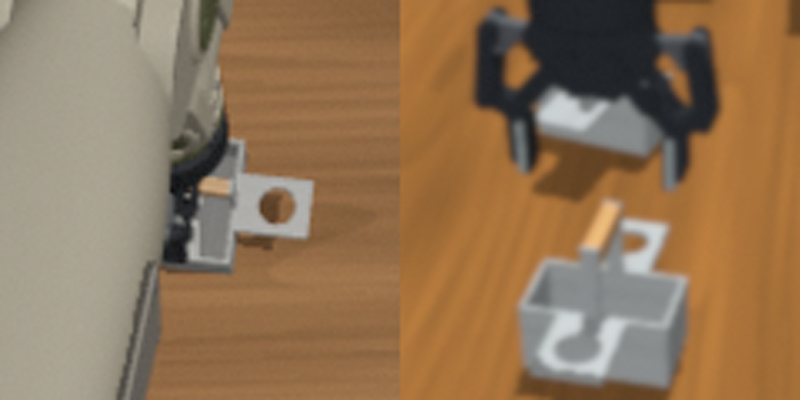

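Side view: the open fingers (tips at about (525,165) and (675,185)) straddle the wooden bar at (600,230), so I'll descend and grip.

Request:
send_rows([
  [1, -3, 1, 20, 0],
  [1, -3, 1, 40, 0],
  [1, -3, 1, 52, 0],
  [1, -3, 1, 55, 0],
  [1, -3, 1, 55, 0],
  [0, -3, 1, 55, 0],
  [0, -3, 1, 55, 0],
  [0, -3, 1, 55, 0],
  [0, -3, 1, 55, 0],
  [0, -3, 1, 55, 0],
  [0, -3, 1, 55, 0],
  [0, -3, 1, 55, 0],
], force=60)

```text
clock: 3.1
tcp_pos: [0.4797, -0.004, 0.0764]
eef_rot: [-180.0, -0.0, 82.5]
ft_force: [-2.4, 1.1, 4.0]
opening: 0.0112
finger_force: 60.5
```

```bash
python3 -c "
from h import *
togo((.480,-.004,.076),82.5)"
```

```text
t 3.1 tcp [ 0.4797 -0.004   0.0764] [-180.    -0.    82.5] q [-10.1  13.7 -26.1  50.2  -0.   87.4] open 0.0112 F [-2.4  1.1  4. ] 60.499781370162964
shift mm [0.1 0.3 0.4] turn rad 0.001
```

Request:
send_rows([
  [0, 0, 0, -10, 0],
  [0, 0, 0, -35, 0],
  [0, 0, 0, -65, 0],
  [0, 0, 0, -100, 0],
  [0, 0, 0, -130, 0],
  [0, 0, 0, -155, 0],
  [0, 10, 0, -165, 0],
  [0, 30, 2, -165, 0],
  [0, 55, 4, -165, 0],
  [0, 75, 5, -165, 0.01],
  [0, 85, 6, -165, 0.01],
  [0, 85, 6, -165, 0.01],
])

```text
clock: 4.3
tcp_pos: [0.4966, 0.0808, 0.2404]
eef_rot: [-179.9, 0.0, 82.1]
ft_force: [-0.1, -0.4, -2.8]
opening: 0.0115
finger_force: 59.5
```

```bash
python3 -c "
from h import *
togo((.5423,.3120,.241),79.4)"
```

```text
t 4.3 tcp [0.4966 0.0808 0.2404] [-179.9    0.    82.1] q [ 0.1  9.9 -6.6 73.6  0.  98. ] open 0.0115 F [-0.1 -0.4 -2.8] 59.48155224323273
shift mm [235.3  13.6  -0.6] turn rad 0.048
```

Request:
send_rows([
  [0, 10, 1, -1, 0.0],
  [0, 35, 2, -1, 0.01],
  [0, 65, 4, -1, 0.01],
  [0, 95, 6, -1, 0.02],
  [0, 125, 8, -1, 0.03],
  [0, 155, 9, -1, 0.03],
  [0, 185, 11, -1, 0.04],
  [0, 210, 13, -1, 0.05],
  [0, 228, 14, -1, 0.05],
  [0, 235, 14, -1, 0.05],
  [0, 235, 14, -1, 0.05],
  [0, 235, 14, -1, 0.05],
])

```text
clock: 5.5
tcp_pos: [0.5435, 0.3093, 0.2421]
eef_rot: [-180.0, 0.0, 79.1]
ft_force: [-0.6, 0.1, -3.7]
opening: 0.0108
finger_force: 59.5
```

```bash
python3 -c "
from h import *
a=robot.snapshot('top')[110:230,60:180];b=robot.snapshot('side');print(b.shape);b=b[240:420,60:240]
cv2.imwrite('pics/h1.png',np.hstack([cv2.resize(a,(400,400),interpolation=cv2.INTER_CUBIC),cv2.resize(b,(400,400),interpolation=cv2.INTER_CUBIC)]))
togo((.5423,.3120,.150),79.4)"
```

```text
(420, 560, 3)
t 5.6 tcp [0.5436 0.3091 0.2424] [-180.    0.   79.] q [ 22.3  23.6  12.4  78.8  -0.  123.2] open 0.0107 F [ 0.8 -0.1 -3.4] 59.48125720024109
shift mm [ 2.7 -1.8 92.4] turn rad -0.006
```

View pics/h1.png

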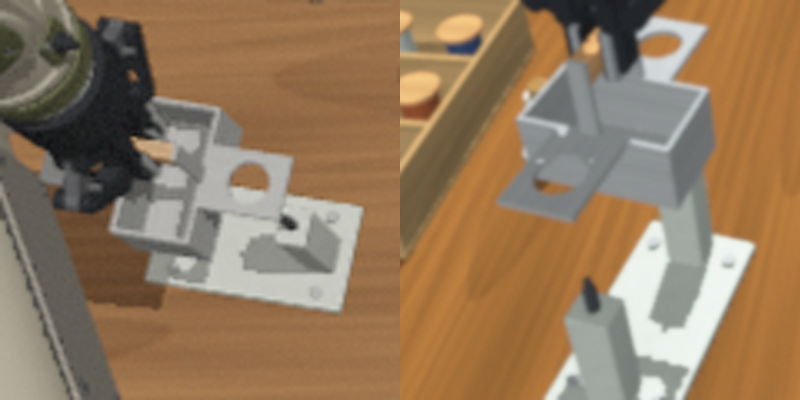

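The tray is held level above the holder. The right hole is at crop (250,182) in the top view, and the holes are at (665,44) and about (560,175) in the side view. I'll check their world positions against the pins.

```bash
python3 -c "
from h import *
np.set_printoptions(precision=4,suppress=True)
print(onplane('top',(60+250/3.333,110+182/3.333),.214))
f=lambda u,v:onplane('side',(60+(u-400)/2.222,240+v/2.222),.214)
print(f(665,44),f(560,175),(f(665,44)+f(560,175))/2,'pins .5312 .2528 / .5534 .3712')"
```

```text
[0.5323 0.2493 0.214 ]
[0.5271 0.2505 0.214 ] [0.5539 0.3693 0.214 ] [0.5405 0.3099 0.214 ] pins .5312 .2528 / .5534 .3712
```

Request:
send_rows([
  [0, 3, -2, 5, -0.006],
  [0, 3, -2, 15, -0.006],
  [0, 3, -2, 30, -0.006],
  [0, 3, -2, 45, -0.006],
  [0, 3, -2, 58, -0.006],
  [0, 3, -2, 68, -0.006],
  [0, 3, -2, 76, -0.006],
  [0, 3, -2, 84, -0.006],
  [0, 3, -2, 92, -0.006],
  [0, 3, -2, 98, -0.006],
  [0, 3, -2, 100, -0.006],
  [0, 3, -2, 100, -0.006],
])

```text
clock: 6.8
tcp_pos: [0.5421, 0.3135, 0.1421]
eef_rot: [-180.0, 0.0, 79.5]
ft_force: [-0.0, -0.8, -4.0]
opening: 0.011
finger_force: 59.4
```

```bash
python3 -c "
from h import *
a=robot.snapshot('top')[110:230,60:180];b=robot.snapshot('side')[240:420,60:240]
cv2.imwrite('pics/h2.png',np.hstack([cv2.resize(a,(400,400),interpolation=cv2.INTER_CUBIC),cv2.resize(b,(400,400),interpolation=cv2.INTER_CUBIC)]))
togo((.5423,.3120,.130),79.4)"
```

```text
t 6.9 tcp [0.5425 0.3136 0.1427] [180.   -0.   79.5] q [ 22.7  25.7   1.5  65.8   0.  123.2] open 0.0111 F [ 0.5 -0.1 -3.5] 59.41830217838287
shift mm [-1.6  0.1 12.7] turn rad 0.001
```

View pics/h2.png

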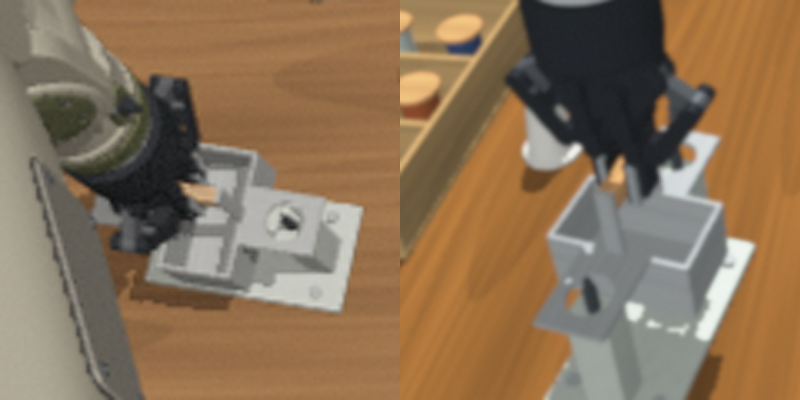

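Both views show the pins coming up through the holes: top crop (287,222) near the hole's centre, and side (592,295) in the near hole. The force is only the tray's weight, so I'll lower the last 12–13 mm slowly.

Request:
send_rows([
  [0, -2, 0, 3, 0],
  [0, -2, 0, 6, 0],
  [0, -2, 0, 9, 0],
  [0, -2, 0, 11, 0],
  [0, -2, 0, 12, 0],
  [0, -2, 0, 12.5, 0],
  [0, -2, 0, 12.5, 0],
  [0, -2, 0, 12.5, 0],
])

```text
clock: 7.7
tcp_pos: [0.5417, 0.3115, 0.1305]
eef_rot: [180.0, -0.0, 79.5]
ft_force: [-3.5, -1.9, 3.9]
opening: 0.011
finger_force: 60.7
```

```bash
python3 -c "
from h import *
togo((.5423,.3120,.130),79.4)"
```

```text
t 7.7 tcp [0.5417 0.3115 0.1305] [180.   -0.   79.5] q [ 2.250e+01  2.590e+01  1.000e-01  6.420e+01 -0.000e+00  1.231e+02] open 0.011 F [-3.5 -1.9  3.9] 60.68502366542816
shift mm [0.6 0.5 0.5] turn rad 0.001
```

Contact shows: Fz went from −3.5 to +3.9 N at the expected height. Next I release and rise.

Request:
send_rows([
  [0.2, 0, 0, 0, 0],
  [0.4, 0, 0, 0, 0],
  [0.6, 0, 0, 0, 0],
  [0.8, 0, 0, 0, 0],
  [0.8, 0, 0, 0, 0],
  [0.8, 0, 0, 0, 0],
  [0.8, 0, 0, -10, 0],
  [0.8, 0, 0, -30, 0],
  [0.8, 0, 0, -60, 0],
  [0.8, 0, 0, -90, 0],
  [0.8, 0, 0, -110, 0],
  [0.8, 0, 0, -110, 0],
])

```text
clock: 8.9
tcp_pos: [0.5436, 0.3123, 0.2444]
eef_rot: [179.6, -0.2, 79.5]
ft_force: [-0.1, -1.8, -0.1]
opening: 0.0685
finger_force: 0.0
```

```bash
python3 -c "
from h import *
a=robot.snapshot('top')[110:230,60:180];b=robot.snapshot('side')[240:420,60:240]
cv2.imwrite('pics/h3.png',np.hstack([cv2.resize(a,(400,400),interpolation=cv2.INTER_CUBIC),cv2.resize(b,(400,400),interpolation=cv2.INTER_CUBIC)]))
togo((.5423,.3120,.130),79.4)"
```

```text
t 9.0 tcp [0.5421 0.3116 0.2404] [179.9  -0.   79.5] q [ 22.5  23.6  12.   78.4   0.  123.1] open 0.0688 F [-0.1  0.7 -0.6] 0.0
shift mm [  0.3  -0.  110.4] turn rad 0.001
```

View pics/h3.png

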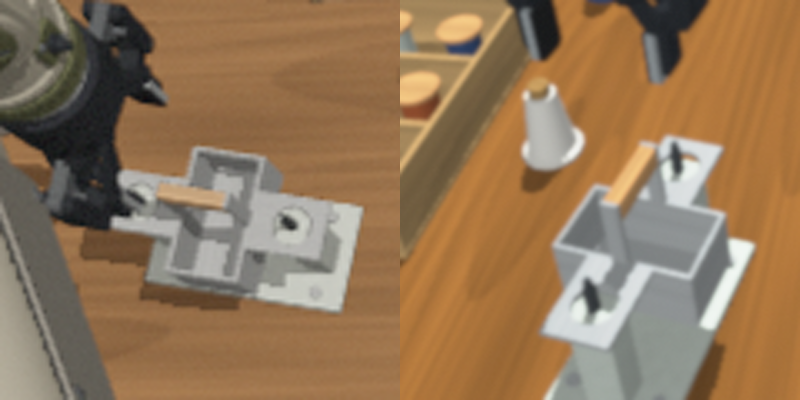

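The side view shows both pins up through the holes at (592,298) and (678,160), with the ears flat on the posts. The gripper is clear above, so I'm handing in.

```bash
python3 -c "
from plant import robot
print(robot.close_job())"
```

```text
the job is handed in; nothing more can be done
None
```

The holed tray hangs on the twin-post holder with both pins through its holes and the gripper clear. The look-alike was never approached, and I handed the job in at about 9 s without getting a verdict back.

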